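Stand the knocked-over glass dishes back up

ROBOT

A 6-joint arm with a two-finger parallel gripper is mounted at the origin on a cart in front of the work surface, level with it; the furniture and walls round the work are solid. World frame = base frame: x ahead of the robot, y to its left, z up, the work surface at z = 0. Lengths are in mm, angles in rad, forces in N, time in s.
With the tool pointing down it reaches from about 275 to 975 mm from the base axis. Payload 8.4 kg.
Tool frame: the origin (TCP) lies between the finger pads; the fingertips stand 14 mm ahead of it and the grasp point (between the pads) lies 5 mm behind it; z points along the fingers, y is the line along which they close (so a half turn about z gives the same grasp; the last joint's range is limited). The gripper opens to 92 mm and grips with 3 to 60 N. Pads are 20 mm wide; open, the fingers measure 128 mm over their backs; the gripper's body (75 mm by 189 mm) begins 69 mm behind the grasp point.
Start: joints at [-1.242, 0.353, 1.633, -0, 1.155, -0.002], TCP at [202.998, -591.117, 228.583] pointing down, gripper open.
Joint ranges: [-2.63, 2.63], [-0.92, 2.1], [0.06, 2.66], [-1.3, 4.44], [0, 2.69], [-3.02, 3.02]. Speed limits (rad/s): [2.22, 2.22, 2.79, 3.14, 3.14, 3.14].

INTERFACE

Orientations are given as a rotation vector (axis times angle).
In Python, from rig import r gives the robot as it stands. The module is installed in compiled form; this text tells all that it offers.
- The arm moves only by the tool arm_command, never from a script. Its argument "steps" is text: rows parted by semicolons, each of 7 numbers parted by spaces: the opening, from -1 (shut) to 1 (fully open), then the shift along the world's x, y, z in m, then the turn, a rotation vector about the world's x, y, z in rad. A call has exactly 8 rows; each row is the pose to reach, as a shift and turn from the pose commanded when the call began; what a row does not reach only later rows make up. A row lasts 1/8 s, in which the tool goes at most 62.5 mm and 10.7 degrees, less where a joint would pass 70% of its speed; a pose out of reach is approached as far as the arm can. A call with a gripper value outside its range is refused whole. The fingers move at their own pace and stop on an object; "squeeze" is the grip in N (left out, the last holds). Time passes only in rows, so rows that repeat a pose let the fingers close, or fill a call up. It gives the time, the measured TCP pose, the force, the opening and the grip force at its end, in the units of the state.
- r.get_state(): the state, without advancing time (a new reading comes with each control period).
- r.read_camera(name): name is "scene" or "top"; returns the picture (400x640x3 uint8, red, green, blue); there is no depth.
- r.camera_info(name): a dict with "K" (3x3 intrinsics, pixels), "extrinsics" (4x4, takes a point from world to camera coordinates). Camera axes: x right, y up, looking along -z (the intrinsics and any distortion apply to the point x, -y, -z); pixel columns grow to the right and rows downward; lengths in mm; the calibration is good to about 2 mm. A picture is of the moment at which its call begins. camera_info takes no time and is no camera call.
- r.close_job(): hands the job in; it is judged then, once.
Trained networks look in the newest picture that a camera, given by its name, has taken for a name from the list of things; names that differ only in an ending like _2 or _b are one class to them, and where a whole thing is asked for, a point or a joint stands for the part that bears it (a point fixed in the world has none). Each returns a list of dicts, best first, with "p" (0 to 1); they miss things now and then, are a little off and sometimes report something else, mostly with a low value. They report only what shows in the picture. A call takes as long as a camera call. They do not tell look-alikes from the thing itself.
- r.silhouettes(label, camera): "mask" (400x640 bool, what is visible of it) and "location" ([column, row] in pixels, amid what is visible of it).
- r.landmark_of(label, camera): "location" ([column, row] in pixels: a listed point, or the origin of a listed thing).
The state is a dict: "time_s": time; "qpos": joint angles; "qd": joint speeds; "joint_efforts": joint torques, N m; "eef_pos": TCP position; "eef_rot": TCP orientation; "wrist_force": force on the tool from outside, world axes, zero at the start; "wrist_torque": the same for the moment, N m; "grip_width": finger opening in mm; "finger_force": force on a finger pad.
Only numpy, scipy, OpenCV 4.12 (cv2) and the standard library are available. Lean on these libraries where they do the work, as an engineer would, in place of code of your own. Each camera call takes 0.05 s, during which the arm holds its last target. There are 200 camera calls.

TASK

Two of the three square glass tea-light dishes have been knocked onto their sides. With the fingertips push them over one after the other, so that each stands back on its flat base with its well facing up, about where it lies (within a hand's breadth). Do not lift or carry them, and leave the dish that already stands, the glue bottle and the capped jar as they are.

Things in the scene. Friction and masses are not known exactly. Their poses are not given: they have to be found in the camera images.
- dish_a_centre (a point): First fallen dish: square glass tea-light dish, 64 x 64 mm, 46 mm from base to mouth, 0.19 kg, lying on a flat side, turned any way. Point: its centre, 23 mm from base and mouth; z axis from the flat base out through the mouth (level now, up when it stands). Round well, 40 mm wide, 34 deep; rim 12 mm at mid-side, broad at corners. Lying, it is 64 mm tall, mouth and base faces upright.
- dish_b_centre (a point): Second fallen dish: same size, point and axes as the first. Pushed level on the mouth face near its upper edge (50 to 62 mm up), such a dish pivots on the base's lower edge, passes its balance about 40 degrees over and drops onto its base, without slipping; its centre ends about 55 mm further along the push.
- dish_c_centre (a point): Third dish of the same make (64 x 64 x 46 mm), already standing on its base with its well facing up; the point is its centre, 23 mm above the table, z axis up. Stays as it is.
- glue_centre (a point): White upright glue bottle with a nib, 36 mm across, 122 mm tall; the point lies on its axis 39 mm above the table. Stays as it is.
- jar_centre (a point): Small upright plastic jar with a screw cap, 38 mm across, 75 mm tall; the point lies on its axis 37 mm above the table. Stays as it is.
Not all that is in view belongs to the job. Leave any orange or yellow look-alike of the part that bears dish_b_centre alone.

How it is judged (in metres and radians):
On the way, in this order (a step that is already met when the one before it is completed fails the run):
1. one fallen dish stands on its base (((angle between dish_a_centre's own z axis and vertical below 0.1 rad and height (world z) of dish_a_centre below 0.028 m) or (angle between dish_b_centre's own z axis and vertical below 0.1 rad and height (world z) of dish_b_centre below 0.028 m))), for 0.2 s.
2. both fallen dishes stand on their bases (angle between each of dish_a_centre, dish_b_centre's own z axis and vertical below 0.1 rad and height (world z) of each of dish_a_centre, dish_b_centre below 0.028 m), for 0.2 s.
At the end, for the whole second after the job is handed in: Both fallen dishes stand flat on their bases on the table, wells up (tilt under 0.1 rad, centre under 28 mm high), each centre within 120 mm of where it was at the start; the third dish, the glue bottle and the jar are upright and within 20 mm of where they stood (all of step 2 and distance of each of dish_a_centre, dish_b_centre from where it was at the start of the episode below 0.12 m and distance of each of dish_c_centre, glue_centre, jar_centre from where it was at the start of the episode below 0.02 m and angle between each of dish_c_centre, glue_centre, jar_centre's own z axis and vertical below 0.15 rad); the robot touches nothing.
It fails at once if a fallen dish is lifted off the table (height (world z) of any of dish_a_centre, dish_b_centre above 0.052 m).
It fails at once if a fallen dish is carried or shoved away from its place (more than 150 mm) (distance of any of dish_a_centre, dish_b_centre from where it was at the start of the episode above 0.15 m).
It fails at once if the dish that already stands is moved or tipped (distance of dish_c_centre from where it was at the start of the episode above 0.02 m or angle between dish_c_centre's own z axis and vertical above 0.3 rad).
It fails at once if the glue bottle is moved or tipped (distance of glue_centre from where it was at the start of the episode above 0.02 m or angle between glue_centre's own z axis and vertical above 0.3 rad).
It fails at once if the capped jar is moved or tipped (distance of jar_centre from where it was at the start of the episode above 0.02 m or angle between jar_centre's own z axis and vertical above 0.3 rad).
It also fails if it takes over 48 s, if anything falls off the work surface, if the arm or the gripper's body presses on something with over 40 N, if the wrist force passes 120 N, or if a joint passes its speed limit or range.

## Working session

There is one attempt and no reset: what is moved stays moved. The work goes in short steps, Python scripts to look and compute and a tool call to move; the robot and the scene stay as the last step left them, time stands still between calls to the robot, and variables do not carry over. Pictures are saved under pics/ and viewed, at most 10 in all, crops included, and the job is handed in when it is done.

Besides the shell and the picture viewer there is one more tool, called after ">>>" as name(argument=value, ...) on one line, values as JSON. arm_command: Moves the arm, as the interface text tells. Its arguments: {"type":"object","properties":{"steps":{"type":"string"},"squeeze":{"type":"number"}},"required":["steps"]}

```bash
mkdir -p pics; cat > h.py <<'E'
import numpy as np, cv2
from rig import r
def proj(P,cam):
    i=r.camera_info(cam);K=np.array(i["K"]);E=np.array(i["extrinsics"])
    p=(E[:3,:3]@np.atleast_2d(P).T).T+E[:3,3]; p=p*[1,-1,-1]; q=(K@p.T).T; return q[:,:2]/q[:,2:]
def ray(px,cam,z):
    i=r.camera_info(cam);K=np.array(i["K"]);E=np.array(i["extrinsics"])
    d=np.linalg.inv(K)@[px[0],px[1],1]; d=d*[1,-1,-1]; R=E[:3,:3]; d=R.T@d; o=-R.T@E[:3,3]
    return (o+d*(z-o[2])/d[2])
E
python3 - <<'E'
from h import *
for c in ("scene","top"):
    im=r.read_camera(c); cv2.imwrite(f"pics/{c}0.png",im[:,:,::-1])
    print(c,{k:np.round(v,2).tolist() for k,v in r.camera_info(c).items() if k in("K","extrinsics")})
    for l,z in (("dish_a_centre",32),("dish_c_centre",23),("glue_centre",39),("jar_centre",37)):
        for f in (r.landmark_of,r.silhouettes):
            for d in f(l,c): print(c,l,f.__name__,round(d["p"],2),np.round(d["location"]),np.round(ray(d["location"],c,z)))
print(r.get_state())
E
```

```text
scene {'K': [[487.86, 0.0, 321.58], [0.0, 487.86, 208.42], [0.0, 0.0, 1.0]], 'extrinsics': [[-0.86, -0.51, 0.01, 492.29], [0.27, -0.44, 0.86, -184.18], [-0.43, 0.74, 0.52, -1016.36], [0.0, 0.0, 0.0, 1.0]]}
scene dish_a_centre call 0.7 [314. 217.] [571.  36.  32.]
scene dish_a_centre call 0.88 [316. 215.] [570.  27.  32.]
scene dish_a_centre call 0.24 [402. 191.] [ 435. -201.   32.]
scene dish_c_centre call 0.8 [399. 190.] [ 448. -219.   23.]
scene dish_c_centre call 0.69 [401. 190.] [ 442. -219.   23.]
scene glue_centre call 0.84 [242. 233.] [674. 193.  39.]
scene glue_centre call 0.86 [242. 231.] [677. 188.  39.]
scene jar_centre call 0.84 [323. 172.] [ 673. -181.   37.]
scene jar_centre call 0.54 [323. 170.] [ 678. -190.   37.]
top {'K': [[393.53, 0.0, 318.47], [0.0, 393.53, 202.13], [0.0, 0.0, 1.0]], 'extrinsics': [[0.0, -1.0, -0.01, 74.87], [1.0, 0.0, 0.04, -527.93], [-0.04, -0.01, 1.0, -1274.3], [0.0, 0.0, 0.0, 1.0]]}
top dish_a_centre call 0.51 [336. 188.] [572.  22.  32.]
top dish_c_centre call 0.71 [411. 226.] [ 450. -220.   23.]
top dish_c_centre call 0.34 [334. 187.] [578. 
[... 232 characters left out ...]
   37.]
{'time_s': 0.9, 'qpos': array([-1.24242847e+00,  3.52989785e-01,  1.63341400e+00,  2.28862050e-05,
        1.15521145e+00, -2.43966746e-03]), 'qd': array([ 0.00113247,  0.00040779, -0.00106094, -0.00043402, -0.00070392,
        0.00085434]), 'joint_efforts': array([ 5.21984657e-04, -5.93743265e+01, -3.34576786e+01,  6.99840509e-02,
        1.57859526e-02, -3.77277900e-05]), 'eef_pos': array([ 202.98466891, -591.10956671,  228.58335335]), 'eef_rot': array([-3.09869313e+00, -5.17246556e-01, -2.66997378e-05]), 'wrist_force': array([ 0.07430709,  0.51508766, -0.00444826]), 'wrist_torque': array([-0.00476001,  0.0241532 , -0.00876635]), 'finger_force': 0.0, 'grip_width': 92.4524578867484}
```

View pics/scene0.png

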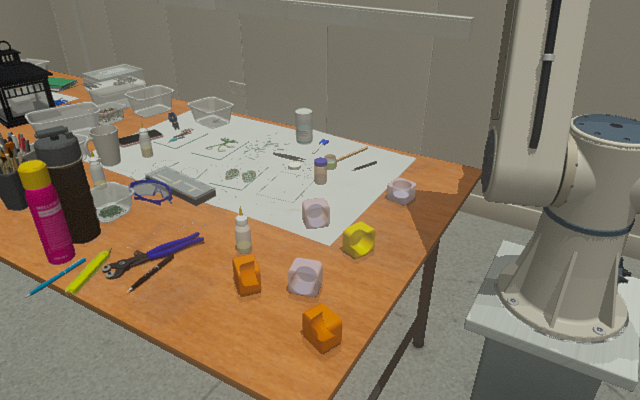

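View pics/top0.png

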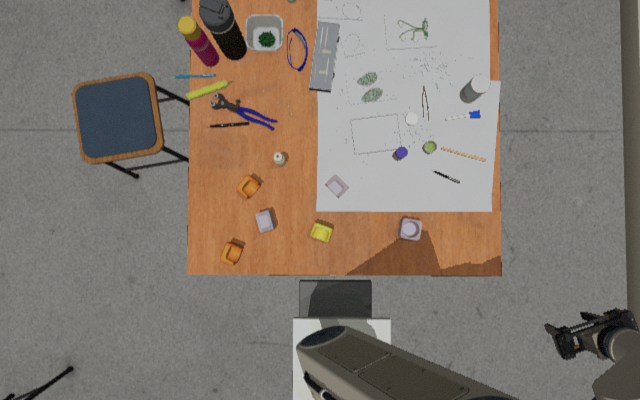

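The scene view shows two pinkish lying dishes: (316,212) and (306,276) in scene, (336,187) and (264,221) in top. The standing dish is at scene (402,190). The orange and yellow ones at scene (247,274), (322,328), (359,240) are look-alikes. The two pink lying ones fit; I'll confirm in one enlarged crop.

```bash
python3 - <<'E'
from h import *
s=cv2.imread("pics/scene0.png");t=cv2.imread("pics/top0.png")
f=lambda im,u,v,h=24:cv2.resize(im[v-h:v+h,u-h:u+h],(300,300),interpolation=cv2.INTER_CUBIC)
cv2.imwrite("pics/crop1.png",np.vstack([np.hstack([f(s,316,212),f(s,306,276)]),np.hstack([f(t,336,187),f(t,264,221)])]))
for p in((336,187),(264,221)): print(ray(p,"top",64).round())
for p in((316,212),(306,276)): print(ray(p,"scene",32).round())
E
```

```text
[573.  22.  64.]
[466. 247.  64.]
[579.  14.  32.]
[466. 244.  32.]
```

View pics/crop1.png

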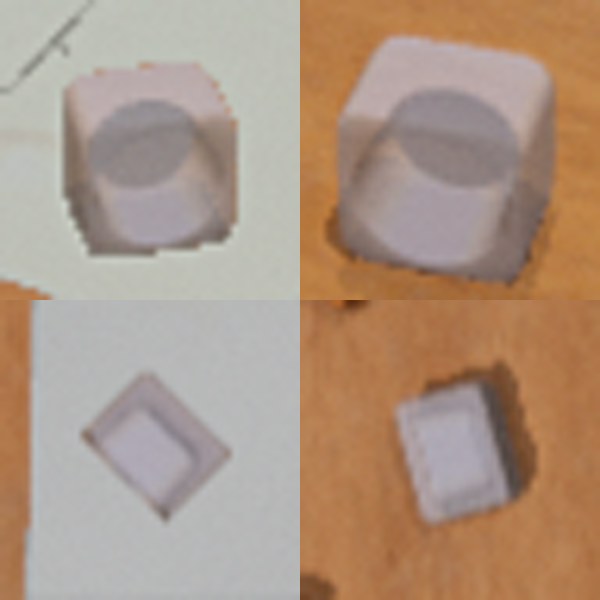

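The crop shows two clear pinkish dishes, both lying on a side. The next step is to fit the poses from the top-face corners and test both mouth directions with an overlay.

```bash
cat > ov.py <<'E'
from h import *
def frame(x,y,a):  # a = direction of mouth axis
    z=np.array([np.cos(a),np.sin(a),0]); return np.array([x,y,32.]),z,np.array([-z[1],z[0],0]),np.array([0,0,1.])
def pts(pose):
    c,z,u,w=frame(*pose)
    box=[[c+s*23*z+i*32*u+j*32*w for i,j in((-1,-1),(1,-1),(1,1),(-1,1))] for s in(-1,1)]
    t=np.linspace(0,2*np.pi,40); circ=lambda h:[c+h*z+20*(np.cos(k)*u+np.sin(k)*w) for k in t]
    return box,circ(23),circ(-11)
def draw(im,cam,pose,uv,h=24,S=300):
    u,v=uv;o=cv2.resize(im[v-h:v+h,u-h:u+h],(S,S),interpolation=cv2.INTER_CUBIC)
    m=lambda P:((proj(P,cam)-[u-h,v-h])*S/(2*h)).astype(np.int32)
    box,a,b=pts(pose)
    cv2.polylines(o,[m(box[0])],True,(255,0,0),1);cv2.polylines(o,[m(box[1])],True,(0,0,255),1)
    cv2.polylines(o,[m(a)],True,(0,0,255),1);cv2.polylines(o,[m(b)],True,(0,200,0),1); return o
E
python3 - <<'E'
from ov import *
s=cv2.imread("pics/scene0.png");t=cv2.imread("pics/top0.png");cols=[]
for q,o,us,ut in(([(147,72),(230,153),(165,220),(82,135)],(312,163),(316,212),(336,187)),([(97,103),(182,82),(220,198),(130,220)],(240,197),(306,276),(264,221))):
    w=np.array([ray(np.array(p)/6.25+o,"top",64)[:2] for p in q]); c=w.mean(0)
    ax=w[[0,3]].mean(0)-w[[1,2]].mean(0); bx=w[[3,2]].mean(0)-w[[0,1]].mean(0)
    d=ax if np.linalg.norm(ax)<np.linalg.norm(bx) else bx
    a=np.arctan2(d[1],d[0]); print(c.round(1),a.round(3),np.linalg.norm(ax),np.linalg.norm(bx))
    for k in(0,np.pi): cols.append(np.vstack([draw(s,"scene",(*c,a+k),us,24,200),draw(t,"top",(*c,a+k),ut,24,200)]))
cv2.imwrite("pics/ov1.png",np.hstack(cols))
E
```

```text
[575.8  19.1] 2.361 58.79901143265868 46.085971405763026
[465.5 243.1] 1.816 45.07630993127316 60.93997598921035
```

View pics/ov1.png

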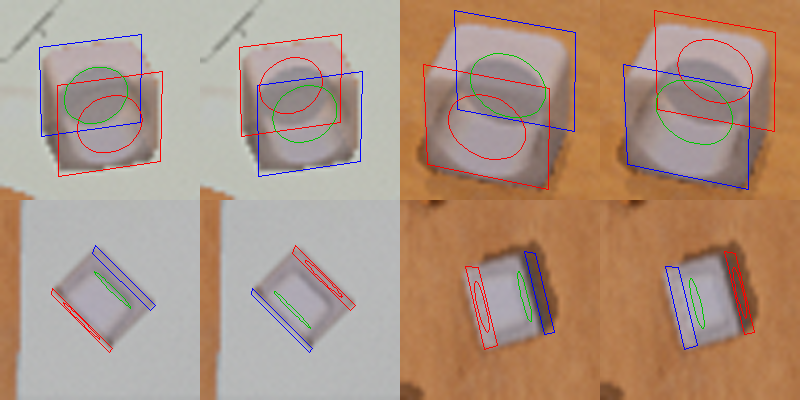

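Both fit hypothesis 1. The dark well floor and light mouth ellipses match in scene, and the well is offset toward the mouth in top.
- A: centre (576,19), mouth direction 2.36 rad.
- B: centre (465,243), mouth direction 1.82 rad.

I'll push each against its mouth direction, with the fingers about 24 mm open to span the rim. A goes first.

>>> arm_command(steps="-0.48 0.021 0.0405 0 0 0 0.127; -0.48 0.042 0.081 0 0 0 0.254; -0.48 0.063 0.1215 0 0 0 0.381; -0.48 0.084 0.162 0 0 0 0.508; -0.48 0.105 0.2025 0 0 0 0.635; -0.48 0.126 0.243 0 0 0 0.762; -0.48 0.147 0.2835 0 0 0 0.889; -0.48 0.168 0.324 0 0 0 1.015")

```text
time_s: 1.9
eef_pos: [371.6, -265.8, 228.8]
eef_rot: [2.452, 1.962, 0.0]
wrist_force: [-0.1, -0.1, 0.7]
grip_width: 24.0
finger_force: 0.0
```

>>> arm_command(steps="-0.48 0.021 0.0405 0 0 0 0.127; -0.48 0.042 0.081 0 0 0 0.254; -0.48 0.063 0.1215 0 0 0 0.381; -0.48 0.084 0.162 0 0 0 0.508; -0.48 0.105 0.2025 0 0 0 0.635; -0.48 0.126 0.243 0 0 0 0.762; -0.48 0.147 0.2835 0 0 0 0.889; -0.48 0.167 0.324 0 0 0 1.015")

```text
time_s: 2.9
eef_pos: [538.6, 58.4, 228.7]
eef_rot: [1.189, 2.907, 0.0]
wrist_force: [0.1, 0.0, -0.2]
grip_width: 24.1
finger_force: 0.0
```

```bash
python3 - <<'E'
from h import *
from scipy.spatial.transform import Rotation as R
s=r.get_state();M=R.from_rotvec(s["eef_rot"]).as_matrix()
print(s["time_s"],s["eef_pos"],s["qpos"].round(2),s["grip_width"],M.round(3),np.arctan2(M[1,0],M[0,0]))
E
```

```text
2.9 [538.64648523  58.38084798 228.740014  ] [ 0.11  0.22  1.81 -0.    1.11 -0.69] 24.060627608310675 [[-0.713  0.701  0.   ]
 [ 0.701  0.713 -0.   ]
 [-0.     0.    -1.   ]] 2.365160033768732
```

>>> arm_command(steps="-0.48 0 0 -0.04 0 0 0; -0.48 0 0 -0.08 0 0 0; -0.48 0 0 -0.12 0 0 0; -0.48 0 0 -0.15 0 0 0; -0.48 0 0 -0.161 0 0 0; -0.48 0 0 -0.161 0 0 0; -0.48 0.005 -0.005 -0.161 0 0 0; -0.48 0.01 -0.01 -0.161 0 0 0")

```text
time_s: 3.9
eef_pos: [549.3, 46.6, 68.8]
eef_rot: [1.195, 2.903, 0.002]
wrist_force: [0.6, 0.5, -0.2]
grip_width: 24.3
finger_force: 0.0
```

>>> arm_command(steps="-0.48 0.005 -0.005 0 0 0 0; -0.48 0.01 -0.01 0 0 0 0; -0.48 0.014 -0.014 0 0 0 0; -0.48 0.018 -0.018 0 0 0 0; -0.48 0.022 -0.022 0 0 0 0; -0.48 0.026 -0.026 0 0 0 0; -0.48 0.03 -0.03 0 0 0 0; -0.48 0.034 -0.034 0 0 0 0")

```text
time_s: 4.9
eef_pos: [582.3, 12.6, 67.6]
eef_rot: [-1.195, -2.905, 0.0]
wrist_force: [0.6, 0.2, 0.7]
grip_width: 24.1
finger_force: 0.0
```

```bash
python3 - <<'E'
from h import *
s=r.read_camera("scene")[:,:,::-1];t=r.read_camera("top")[:,:,::-1]
f=lambda im,u,v,h=40:cv2.resize(im[v-h:v+h,u-h:u+h],(380,380),interpolation=cv2.INTER_CUBIC)
cv2.imwrite("pics/p2.png",np.hstack([f(s,316,205),f(t,340,180)]))
E
```

```text
(no output)
```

View pics/p2.png

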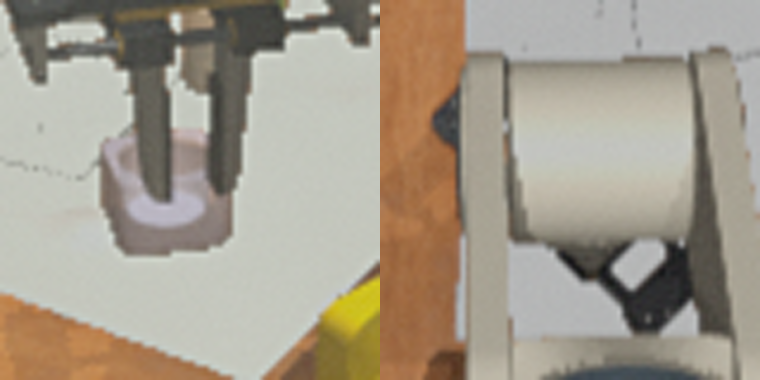

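The dish A crop shows it standing with its well up and the fingers hovering above it. Next is B: rise, move across, descend.

>>> arm_command(steps="-0.48 0 0 0.04 0 0 0; -0.48 0 0 0.08 0 0 0; -0.48 0 0 0.12 0 0 0; -0.48 -0.017 0.038 0.12 0 0 -0.08; -0.48 -0.034 0.076 0.12 0 0 -0.17; -0.48 -0.051 0.114 0.12 0 0 -0.26; -0.48 -0.068 0.152 0.12 0 0 -0.35; -0.48 -0.085 0.19 0.12 0 0 -0.44")

```text
time_s: 6.0
eef_pos: [496.2, 204.1, 187.7]
eef_rot: [1.805, 2.572, 0.0]
wrist_force: [1.1, 0.2, -0.0]
grip_width: 24.0
finger_force: 0.0
```

>>> arm_command(steps="-0.48 -0.017 0.038 0 0 0 -0.08; -0.48 -0.034 0.076 0 0 0 -0.11; -0.48 -0.045 0.092 0 0 0 -0.11; -0.48 -0.045 0.092 0 0 0 -0.11; -0.48 -0.045 0.092 -0.04 0 0 -0.11; -0.48 -0.045 0.092 -0.08 0 0 -0.11; -0.48 -0.045 0.092 -0.12 0 0 -0.11; -0.48 -0.045 0.092 -0.12 0 0 -0.11")

```text
time_s: 7.0
eef_pos: [450.7, 292.5, 65.3]
eef_rot: [-1.939, -2.469, 0.009]
wrist_force: [0.1, -0.6, -0.4]
grip_width: 23.9
finger_force: 0.0
```

```bash
python3 - <<'E'
from h import *
s=r.read_camera("scene")[:,:,::-1];t=r.read_camera("top")[:,:,::-1]
f=lambda im,u,v,h=60:cv2.resize(im[v-h:v+h,u-h:u+h],(390,390),interpolation=cv2.INTER_CUBIC)
cv2.imwrite("pics/p3.png",np.hstack([f(s,310,245),f(t,300,200)]))
E
```

```text
(no output)
```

View pics/p3.png

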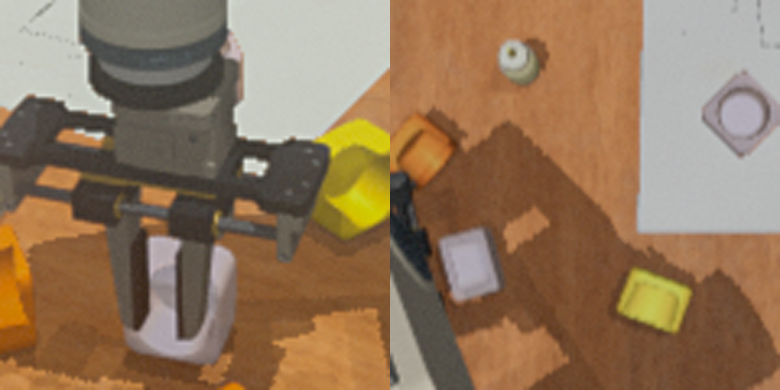

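The picture shows A standing with its well up at top (741,113 in the crop). The fingers are in front of B's mouth, clear of the orange dish. Pushing now.

>>> arm_command(steps="-0.48 0.0015 -0.006 0.002 0 0 0; -0.48 0.003 -0.012 0.002 0 0 0; -0.48 0.0045 -0.018 0.002 0 0 0; -0.48 0.006 -0.024 0.002 0 0 0; -0.48 0.0075 -0.03 0.002 0 0 0; -0.48 0.009 -0.036 0.002 0 0 0; -0.48 0.0105 -0.042 0.002 0 0 0; -0.48 0.012 -0.048 0.002 0 0 0")

```text
time_s: 8.1
eef_pos: [464.0, 246.4, 69.5]
eef_rot: [-1.939, -2.471, 0.0]
wrist_force: [0.6, 0.2, -0.2]
grip_width: 23.8
finger_force: 0.0
```

>>> arm_command(steps="-0.48 0.0015 -0.006 0 0 0 0; -0.48 0.003 -0.012 0 0 0 0; -0.48 0.0045 -0.018 0 0 0 0; -0.48 0.0045 -0.018 0 0 0 0; -0.48 0.0045 -0.018 0.04 0 0 0; -0.48 0.0045 -0.018 0.08 0 0 0; -0.48 0.0045 -0.018 0.12 0 0 0; -0.48 0.0045 -0.018 0.16 0 0 0")

```text
time_s: 9.1
eef_pos: [468.3, 229.0, 231.0]
eef_rot: [-1.939, -2.472, -0.0]
wrist_force: [1.2, 0.7, -0.4]
grip_width: 24.0
finger_force: 0.0
```

```bash
python3 - <<'E'
from h import *
s=r.read_camera("scene")[:,:,::-1];t=r.read_camera("top")[:,:,::-1]
f=lambda im,u,v,h=60:cv2.resize(im[v-h:v+h,u-h:u+h],(390,390),interpolation=cv2.INTER_CUBIC)
cv2.imwrite("pics/p4.png",np.hstack([f(s,310,245),f(t,300,200)]))
E
```

```text
(no output)
```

View pics/p4.png

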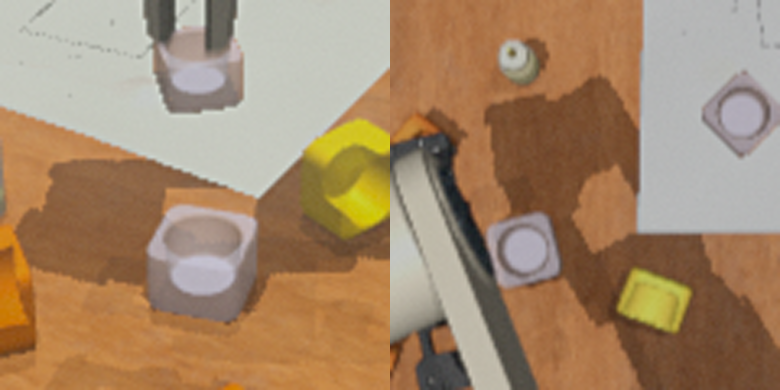

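Both dishes stand with wells up: A at crop (741,113) and B at (524,250) in top. The gripper is well clear above, so I'm handing in.

```bash
python3 -c "
from rig import r
print(r.close_job())"
```

```text
the job is handed in; nothing more can be done
None
```

I pushed both fallen dishes back onto their bases, wells up and near where they lay, without touching anything else, and handed the job in; no verdict was returned.

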